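Uncap the attic telescope and point it at the roof window

TASK

Get the small telescope ready for the roof window overhead: lift the loose dust cap off the leaning tube and set it down gently, knob up and flat, in the empty square bay of the accessory tray, without dropping it. Then swing the uncapped tube up on its hinge until it stops, pointing straight up. Leave the eyepieces, the torch and the carton where they are.

Things in the scene. Friction and masses are not known exactly. Their poses are not given: they have to be found in the camera images.
- cap: Black dust cap, 70 g: round lid, diameter 100, height 18 mm, skirt (inside 94, 14 deep) loose over the 90 mm tube; on top, in the centre, a round knob, diameter 30, height 32 mm. Origin: centre of the skirt's lower edge; +z up through the knob (lid top at 18, knob top at 50 mm). Starts on the leaning tube, coaxial with it; comes off along its axis.
- tube_mouth (a point): Centre of the open upper end of the white tube (outside diameter 90, length 240 mm); z points out along the tube. The hinge axis is level, along the stand's y, 140 mm below this point along the tube and 130 mm above the table. A focuser, 34 mm thick, sticks out 40 mm on the +y side, 65 mm below the mouth. Upright, the mouth is 270 mm above the table.
- tube (a joint): Swing of the tube in rad: 0 = as it starts, leaning 0.38 rad from the vertical, mouth towards the stand's -x; grows as it is raised; 0.38 = straight up, at its stop. Friction (0.3 N m) keeps it where it is left; about 3 N near the mouth moves it. To raise it, push its -x side, just below the mouth, towards the stand's +x; the mouth's -x edge meanwhile rises from 243 to 270 mm.
- scope_base: The telescope's plywood stand, fixed to the table: a disc 200 mm in diameter and 20 mm high with two upright cheeks 75 mm wide at y = +-62 mm, rounded off at 178 mm height, between which the tube hangs. Origin at the centre of the disc's underside, straight below the hinge; the tube leans towards -x.
- tray: Wooden accessory tray, fixed, 132 mm (x) by 194 mm (y), walls 6 mm thick and 24 mm high, floor 6 mm thick. A wall across it divides it into a square bay 120 by 117 mm (on its -y side, empty, for the cap) and a narrow bay 120 by 59 mm (on its +y side, holding two eyepieces). Origin at the centre of the underside.
- cap_bay (a point): Centre of the floor of the square empty bay, 6 mm above the table; axes as the tray's, z up.
- eyepiece0: Dark eyepiece, 42 mm in diameter and 54 mm tall, standing loose in the narrow bay; origin at its underside. Leave alone.
- eyepiece1: Second eyepiece of the same size beside it; origin at its underside. Leave alone.
- torch: Aluminium torch standing on its 52 mm head, 138 mm tall; origin at the centre of its underside. Leave alone.
- carton: Taped cardboard carton 120 by 160 by 75 mm; origin at the centre of its underside. Leave alone.
Mind the look-alikes: they are no part of the job. There is more than one size of the cap; the job needs the middle-sized.

How it is judged:
On the way, in this order (a step that is already met when the one before it is completed fails the run):
1. the cap is held clear of the tube (distance between cap and tube_mouth above 0.05 m and contact force between the fingers and cap above 0.5 N and contact force between cap and tube below 0.05 N), for 0.1 s.
2. the cap lies flat in the square bay, knob up, released (horizontal distance between cap and cap_bay below 0.022 m and z of cap in the frame of cap_bay between -0.006 and 0.006 m and angle between cap's own z axis and vertical below 0.1 rad and contact force between the fingers and cap below 0.1 N and linear speed of cap below 0.02 m/s), for 0.2 s.
3. the tube stands upright at its stop (value of joint tube above 0.32 rad), for 0.2 s.
At the end, for the whole second after the job is handed in: The cap lies flat (within 0.1 rad) and knob up on the floor of the tray's square bay (its centre within 22 mm of the bay's centre, its lower edge within 6 mm of the floor), released and at rest, and the tube stands still within 0.06 rad of straight up (all of step 2 and value of joint tube above 0.32 rad and velocity of joint tube between -0.05 and 0.05 rad/s); the robot touches nothing.
It fails at once if the cap is dropped (it moves faster than 0.5 m/s with no finger on it) (linear speed of cap above 0.5 m/s and contact force between the fingers and cap below 0.05 N).
It fails at once if the first eyepiece is moved by more than 25 mm or tipped over (distance of eyepiece0 from where it was at the start of the episode above 0.025 m or angle between eyepiece0's own z axis and vertical above 0.4 rad).
It fails at once if the second eyepiece is moved by more than 25 mm or tipped over (distance of eyepiece1 from where it was at the start of the episode above 0.025 m or angle between eyepiece1's own z axis and vertical above 0.4 rad).
It fails at once if the torch is moved by more than 25 mm or tipped over (distance of torch from where it was at the start of the episode above 0.025 m or angle between torch's own z axis and vertical above 0.4 rad).
It fails at once if the carton is moved by more than 25 mm or tipped over (distance of carton from where it was at the start of the episode above 0.025 m or angle between carton's own z axis and vertical above 0.4 rad).
It also fails if it takes over 58 s, if anything falls off the work surface, if the arm or the gripper's body presses on something with over 40 N, if the wrist force passes 120 N, or if a joint passes its speed limit or range.

ROBOT

A 6-joint arm with a two-finger parallel gripper is mounted at the origin on the work surface. World frame = base frame: x ahead of the robot, y to its left, z up, the work surface at z = 0. Lengths are in m, angles in rad, forces in N, time in s.
With the tool pointing down it reaches from about 0.275 to 0.85 m from the base axis. Payload 19 kg.
Tool frame: the origin (TCP) lies midway between the tips of the shut fingers; the grasp point (between the pads) lies 19 mm behind it; z points along the fingers, y is the line along which they close (so a half turn about z gives the same grasp; the last joint's range is limited). The gripper opens to 85 mm and grips with 20 to 120 N. Pads are 22 mm wide; open, the fingers measure 114 mm over their backs; the gripper's body (76 mm by 85 mm) begins 54 mm behind the grasp point. The pads swing forward as they close: fully open they stand 13 mm farther back than shut.
Start: joints at [1.073, 0.15, 1.437, -0, 1.554, -0.134], TCP at [0.205, 0.537, 0.197] pointing down, gripper open.
Joint ranges: [-2.8, 2.8], [-0.68, 2.1], [0.12, 2.68], [-1.39, 4.53], [0.16, 2.79], [-2.81, 2.81]. Speed limits (rad/s): [1.89, 1.89, 2.22, 3.01, 3.01, 3.01].

INTERFACE

Orientations are given as a unit quaternion [w, x, y, z].
In Python, from bench import robot, grab_frame, camera_params, spot_in, silhouettes, landmark_of gives the robot as it stands.
- The arm moves only by the tool step_arm, never from a script. Its argument "plan" is a list of rows, each an object with "claw": the gripper command: -1 is shut, 1 is fully open, values between are in proportion; "slide": the shift along the world's x, y, z in mm, a list of three; "roll": the turn about the world's z in rad. In form: [{"claw": claw, "slide": [dx, dy, dz], "roll": roll}, ...]. A call has 1 to 8 rows; each row shifts and turns the commanded pose from where the row before left it; what a row does not reach is not made up. A row lasts 1/10 s, in which the tool goes at most 50 mm and 8.59 degrees, less where a joint would pass 70% of its speed; a pose out of reach is approached as far as the arm can. A call with a gripper value outside its range is refused whole. The fingers move at their own pace and stop on an object; the grip force is fixed at half the most. Time passes only in rows, so rows that do not move let the fingers close. It gives the time, the measured TCP pose, the force, the opening and the grip force at its end, in the units of the state.
- robot.get_state(): the state, without advancing time (a new reading comes with each control period).
- grab_frame(name): name is "scene" or "top" or "wrist"; returns the picture (480x640x3 uint8, red, green, blue); there is no depth.
- camera_params(name): a dict with "fx", "fy", "cx", "cy" (pixels), "origin" and "attitude" of the camera in the world; the wrist camera has in their place "mount" (4x4, takes a point from camera to tool coordinates, whose origin is the TCP and whose axes are the flange's). Camera axes: x right, y down, z forward; pixel columns grow to the right and rows downward; lengths in m; the calibration is good to about 2 mm. A picture is of the moment at which its call begins: read the wrist's pose just before it. camera_params takes no time and is no camera call.
- robot.hand_in(): hands the job in; it is judged then, once.
Trained networks look in the newest picture that a camera, given by its name, has taken for a name from the list of things; names that differ only in an ending like _2 or _b are one class to them, and where a whole thing is asked for, a point or a joint stands for the part that bears it (a point fixed in the world has none). Each returns a list of dicts, best first, with "conf" (0 to 1); they miss things now and then, are a little off and sometimes report something else, mostly with a low value. They report only what shows in the picture. A call takes as long as a camera call. They do not tell look-alikes from the thing itself.
- spot_in(camera, query): "rect" ([left, top, right, bottom] in pixels, round what is visible of it).
- silhouettes(camera, query): "pixels" (480x640 bool, what is visible of it) and "rect" ([left, top, right, bottom] in pixels, round what is visible of it).
- landmark_of(camera, query): "pixel" ([column, row] in pixels: a listed point, or the origin of a listed thing).
The state is a dict: "time_s": time; "qpos": joint angles; "joint_velocities": joint speeds; "effort": joint torques, N m; "ee_pos": TCP position; "orientation": TCP orientation; "force": force on the tool from outside, world axes, zero at the start; "moment": the same for the moment, N m; "finger_gap": opening from 0.0 (shut) to 1.0 (fully open); "gripper_force": force on a finger pad.
Only numpy, scipy, OpenCV 4.12 (cv2) and the standard library are available. Lean on these libraries where they do the work, as an engineer would, in place of code of your own. Each camera call takes 0.05 s, during which the arm holds its last target. There are 200 camera calls.

## Working session

There is one attempt and no reset: what is moved stays moved. The work goes in short steps, Python scripts to look and compute and a tool call to move; the robot and the scene stay as the last step left them, time stands still between calls to the robot, and variables do not carry over. Pictures are saved under pics/ and viewed, at most 10 in all, crops included, and the job is handed in when it is done.

Besides the shell and the picture viewer there is one more tool, called after ">>>" as name([rows], argument=value, ...), one row to a line, values as JSON. step_arm: Moves the arm, as the interface text tells. Its arguments: {"type":"object","properties":{"plan":{"type":"array"}},"required":["plan"]}

```bash
mkdir -p pics; cat > h.py <<'E'
import numpy as np, cv2
from bench import robot, grab_frame, camera_params, spot_in, silhouettes, landmark_of
E
python3 - <<'E'
from h import *
for c in ("scene","top"):
    f=grab_frame(c); cv2.imwrite(f"pics/{c}0.png",f[:,:,::-1])
    p=camera_params(c); print(c,p)
    for q in ("cap","tube_mouth","scope_base","tray","cap_bay","torch","carton","eyepiece0"):
        print(q,[(np.round(d["pixel"],1).tolist(),round(d["conf"],2)) for d in landmark_of(c,q)[:4]])
    print("caprect",[(np.round(d["rect"]).tolist(),round(d["conf"],2)) for d in spot_in(c,"cap")])
print(robot.get_state())
E
```

```text
scene {'fx': 467.5227955946186, 'fy': 467.5227955946186, 'cx': 322.81685861668814, 'cy': 241.4388928026721, 'origin': array([0.96362655, 0.56404025, 0.83584047]), 'attitude': array([-0.11520996,  0.25434234,  0.88612435, -0.36989225])}
cap [([411.3, 255.3], 0.78), ([455.7, 305.1], 0.75), ([365.5, 277.0], 0.46)]
tube_mouth []
scope_base [([381.6, 344.3], 0.77)]
tray [([290.4, 222.5], 0.68)]
cap_bay [([278.6, 218.6], 0.84), ([292.9, 239.0], 0.46)]
torch [([282.0, 217.6], 0.62), ([285.9, 326.1], 0.57), ([215.2, 284.5], 0.43)]
carton [([217.3, 287.9], 0.98)]
eyepiece0 [([315.3, 229.8], 0.78), ([291.0, 240.0], 0.75)]
caprect [([353.0, 263.0, 370.0, 276.0], 0.69), ([429.0, 274.0, 490.0, 331.0], 0.61), ([388.0, 231.0, 446.0, 278.0], 0.57)]
top {'fx': 553.5163969277481, 'fy': 553.5163969277481, 'cx': 332.65543483020406, 'cy': 240.32102669355035, 'origin': array([ 0.49618607, -0.00472523,  1.15976827]), 'attitude': array([ 0.02653607, -0.6978127 ,  0.71520237, -0.02896281])}
cap [([246.6, 356.4], 0.95), ([321.9, 297.7], 0.94), ([218.1, 276.0], 0.86), ([424.5, 282.8], 0.2)]
tube_mouth []
scope
[... 402 characters left out ...]
'time_s': 1.0, 'qpos': array([ 1.07300177e+00,  1.50474030e-01,  1.43741362e+00, -1.32497068e-05,
        1.55378142e+00, -1.34031069e-01]), 'joint_velocities': array([-0.00010654,  0.00174935,  0.0008497 ,  0.00070411,  0.0009358 ,
       -0.00090023]), 'effort': array([ 1.17916330e-03, -7.12790823e+01, -5.71055567e+01, -4.09565791e-04,
        1.55422367e-03, -6.79994855e-05]), 'ee_pos': array([0.20460442, 0.53732859, 0.19687458]), 'orientation': array([-5.57422429e-06,  1.80880486e-01,  9.83505083e-01, -3.83742147e-05]), 'force': array([-0.04172814, -0.75779881, -0.03234231]), 'moment': array([-0.00191346,  0.02460659, -0.01761144]), 'gripper_force': 0.0, 'finger_gap': 1.0003366978819985}
```

View pics/scene0.png

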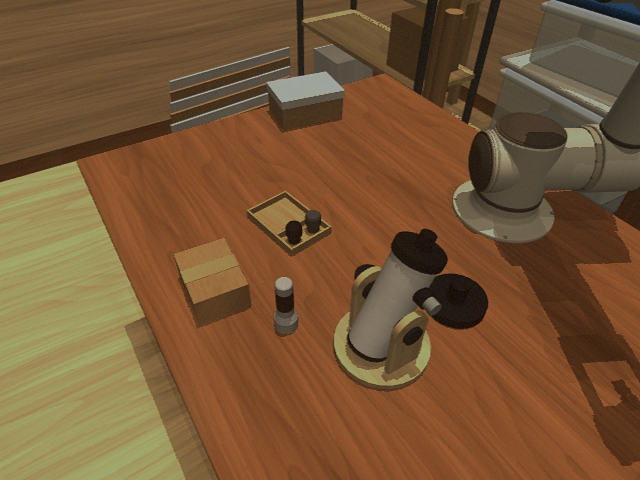

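View pics/top0.png

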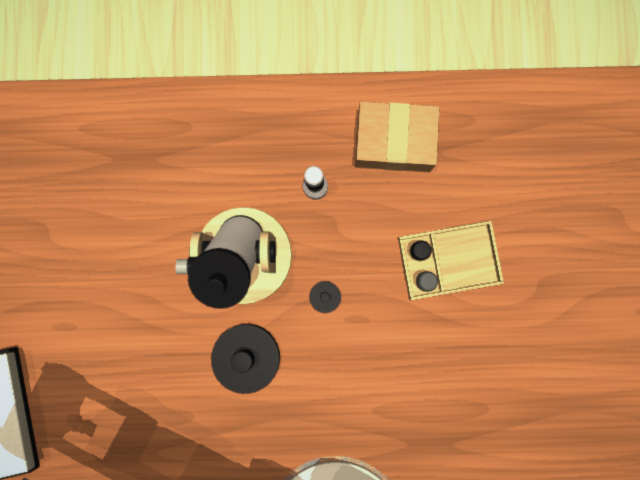

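The top view shows the capped tube at about (218,278), with the oversized cap at (246,358) and the small one at (325,297) as decoys. The tray is at (450,260), with its empty bay on the right, centred near (468,257). The scene view agrees: the tube leans towards the robot.

```bash
cat >> h.py <<'E'
from scipy.spatial.transform import Rotation as R
def ray(c,px):
    p=camera_params(c); q=p["attitude"]
    r=R.from_quat([q[1],q[2],q[3],q[0]]).apply([(px[0]-p["cx"])/p["fx"],(px[1]-p["cy"])/p["fy"],1])
    return p["origin"],r
def atz(c,px,z):
    o,r=ray(c,px); return o+r*(z-o[2])/r[2]
def proj(c,P):
    p=camera_params(c); q=p["attitude"]
    v=R.from_quat([q[1],q[2],q[3],q[0]]).inv().apply(np.atleast_2d(P)-p["origin"])
    return np.c_[p["fx"]*v[:,0]/v[:,2]+p["cx"],p["fy"]*v[:,1]/v[:,2]+p["cy"]]
E
python3 - <<'E'
from h import *
print("base top/scene",atz("top",(242.1,254.1),0),atz("scene",(381.6,344.3),0))
print("cap top/scene",atz("top",(218.1,276),.247),atz("scene",(411.3,255.3),.247))
f=[cv2.imread(f"pics/{c}0.png") for c in("top","scene")]
# tray corners, sub-pixel by eye in top (rim z=.024): order
C=np.array([atz("top",p,.024) for p in((399,236),(490,222),(503,284),(411,299))]);print(C[:,:2],C.mean(0))
grab_frame("top")
for q in("tray","cap","scope_base"):
    for d in silhouettes("top",q):
        m=d["pixels"].astype(np.uint8); ys,xs=np.nonzero(m)
        pts=np.c_[xs,ys].astype(np.float32)
        r=cv2.minAreaRect(pts);print(q,d["conf"],m.sum(),d["rect"],r)
        if q=="tray": 
            b=cv2.boxPoints(r);c=np.array([atz("top",p,.024)[:2] for p in b]);print(c,c.mean(0))
im=np.hstack([cv2.resize(f[0][190:310,160:300],None,fx=4,fy=4,interpolation=2)])
cv2.imwrite("pics/z.png",cv2.resize(f[0][190:310,160:300],(700,600),interpolation=2))
E
```

```text
base top/scene [0.56305054 0.18069933 0.        ] [0.55490965 0.17472622 0.        ]
cap top/scene [0.51371436 0.18108838 0.247     ] [0.51971129 0.17216909 0.247     ]
[[ 0.59105784 -0.14659061]
 [ 0.61545662 -0.33550419]
 [ 0.48726877 -0.35612559]
 [ 0.46140708 -0.16668948]] [ 0.53879758 -0.25122747  0.024     ]
tray 0.7 5490 [396.3, 225.0, 505.1, 299.6] ((450.30694580078125, 259.8630065917969), (65.53355407714844, 96.82150268554688), 80.36246490478516)
[[ 0.59184982 -0.1426872 ]
 [ 0.62061313 -0.34102062]
 [ 0.48711472 -0.3571845 ]
 [ 0.45897374 -0.1606049 ]] [ 0.53963785 -0.2503743 ]
cap 0.74 3841 [211.8, 327.2, 278.9, 391.6] ((245.25003051757812, 358.7500305175781), (67.88224792480469, 70.00357055664062), 45.0)
cap 0.64 801 [308.8, 281.7, 342.8, 312.4] ((324.5, 296.5), (31.0, 31.0), 90.0)
scope_base 0.86 3562 [190.5, 208.1, 292.6, 305.3] ((245.1952667236328, 249.81356811523438), (99.18080139160156, 85.99263763427734), 43.2285270690918)
scope_base 0.44 663 [301.3, 164.6, 327.8, 201.6] ((315.0, 182.5), (33.0, 24.0), 90.0)
```

View pics/z.png

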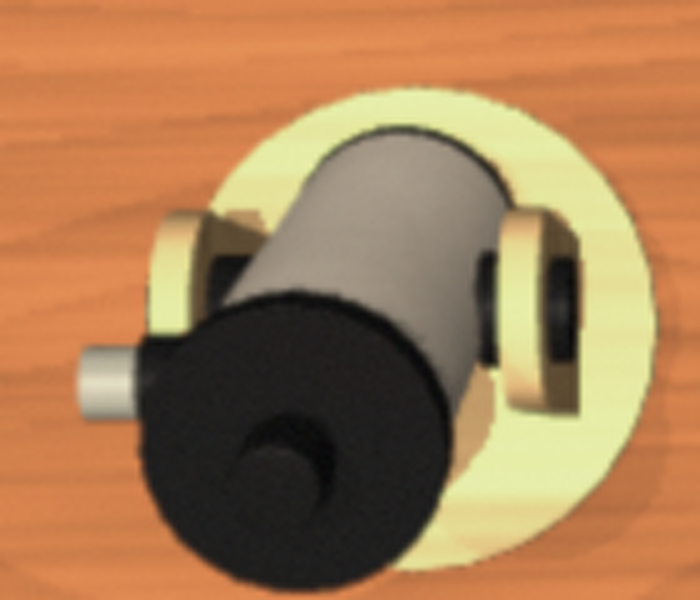

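```bash
python3 - <<'E'
from h import *
from scipy.optimize import least_squares
s,c=np.sin(.38),np.cos(.38)
M=np.array([[0,0,.02],[-.176*s,0,.13+.176*c],[-.075*s,.085,.13+.075*c]])
px=np.array([[242.4,255.4],[215.5,287.3],[160+82/5-.4,190+382/5-.4]])
def W(p,M): 
    a=np.c_[np.cos(p[2])*M[:,0]-np.sin(p[2])*M[:,1],np.sin(p[2])*M[:,0]+np.cos(p[2])*M[:,1]]
    return np.c_[a+p[:2],M[:,2]]
r=least_squares(lambda p:(proj("top",W(p,M))-px).ravel(),[.56,.18,0])
print(r.x,r.fun)
p=r.x
G=W(p,np.array([[-.165*s,0,.13+.165*c],[-.14*s,0,.13+.14*c],[-.126*s,0,.13+.126*c]]));print("grasp,mouth,cap",G)
print("scene check knobtop, cap",proj("scene",W(p,M)),proj("scene",G))
# tray
C=np.array([atz("top",q,.024)[:2] for q in((399,236),(490,222),(503,284),(411,299))])
yv=(C[0]+C[3]-C[1]-C[2]);yv/=np.linalg.norm(yv);print("bay",C.mean(0)-.0325*yv,"yaw",np.arctan2(-yv[0],yv[1]))
b=np.append(C.mean(0)-.0325*yv,.006); print(proj("scene",b),proj("top",b),landmark_of("top","cap_bay")[:1])
E
```

```text
[ 0.56048488  0.1768491  -0.00361367] [ 0.02501166 -0.62317949 -0.80362022  0.10897865  0.87199082  0.40618518]
grasp,mouth,cap [[0.4992834  0.17707026 0.28322966]
 [0.50855635 0.17703675 0.26001305]
 [0.5137492  0.17701799 0.24701174]]
scene check knobtop, cap [[381.08708499 340.82446401]
 [428.34048617 232.68344824]
 [435.44079892 310.03721195]] [[425.494264   237.87469687]
 [419.17035887 249.40892077]
 [415.71409934 255.71282168]]
bay [ 0.54307733 -0.28344445] yaw 0.1320680869450321
[[280.77070955 216.40271177]] [[464.25641137 258.04354507]] [{'pixel': [465.1, 260.8], 'conf': 0.94}]
```

>>> step_arm([
  {"claw": 1,"slide": [25,-30,28],"roll": 0.045},
  {"claw": 1,"slide": [28,-34,20],"roll": 0.045},
  {"claw": 1,"slide": [28,-34,20],"roll": 0.045},
  {"claw": 1,"slide": [28,-34,20],"roll": 0.045},
  {"claw": 1,"slide": [28,-34,20],"roll": 0.045},
  {"claw": 1,"slide": [28,-34,20],"roll": 0.045},
  {"claw": 1,"slide": [28,-34,20],"roll": 0.045},
  {"claw": 1,"slide": [28,-34,20],"roll": 0.045},
])

```text
time_s: 2.05
ee_pos: [0.4263, 0.2677, 0.3659]
orientation: [0.0, 0.001, 1.0, 0.0]
force: [0.4, 0.6, -0.6]
finger_gap: 0.999
gripper_force: 0.0
```

>>> step_arm([
  {"claw": 1,"slide": [28,-34,5],"roll": 0},
  {"claw": 1,"slide": [28,-34,0],"roll": 0},
  {"claw": 1,"slide": [17,-24,0],"roll": 0},
  {"claw": 1,"slide": [0,0,0],"roll": 0},
  {"claw": 1,"slide": [0,0,0],"roll": 0},
])

```text
time_s: 2.55
ee_pos: [0.4988, 0.177, 0.3697]
orientation: [-0.0, 0.003, 1.0, -0.0]
force: [0.5, -0.2, -0.4]
finger_gap: 1.001
gripper_force: 0.0
```

```bash
cat >> h.py <<'E'
def tool():
    s=robot.get_state(); q=s["orientation"]; return R.from_quat([q[1],q[2],q[3],q[0]]), np.array(s["ee_pos"])
def wproj(P,Rt,t):
    p=camera_params("wrist"); m=np.array(p["mount"])
    v=Rt.inv().apply(np.atleast_2d(P)-t); v=(v-m[:3,3])@m[:3,:3]
    return np.c_[p["fx"]*v[:,0]/v[:,2]+p["cx"],p["fy"]*v[:,1]/v[:,2]+p["cy"]]
E
python3 - <<'E'
from h import *
Rt,t=tool(); f=grab_frame("wrist"); print(t,Rt.as_matrix().round(3),robot.get_state()["time_s"])
b=np.array([.5605,.1768]);s,c=np.sin(.38),np.cos(.38)
a=np.linspace(0,2*np.pi,40); g=f[:,:,::-1].copy()
def circ(h,r,col):
    P=np.c_[b[0]-h*s+r*np.cos(a)*c,b[1]+r*np.sin(a),.13+h*c+r*np.cos(a)*s]
    for u in wproj(P,Rt,t): cv2.circle(g,tuple(int(round(k)) for k in u),1,col,-1)
circ(.144,.05,(0,255,0));circ(.176,.015,(0,0,255))
cv2.imwrite("pics/w1.png",g)
E
```

```text
[0.49875648 0.17697804 0.36969608] [[-1.     0.005 -0.   ]
 [ 0.005  1.    -0.   ]
 [ 0.    -0.    -1.   ]] 2.6
```

View pics/w1.png

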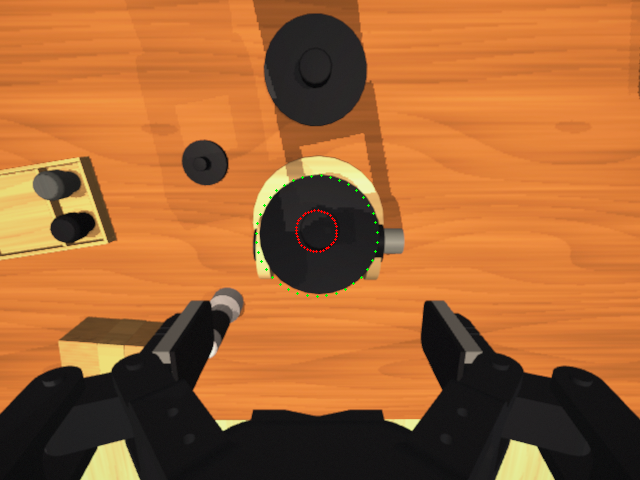

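The model overlay sits on the cap and knob within about 2 px: knob circle at (317,231), cap at (319,235). I'm descending to grip the knob.

>>> step_arm([
  {"claw": 1,"slide": [0,0,-40],"roll": 0},
  {"claw": 0.6,"slide": [0,0,-40],"roll": 0},
  {"claw": 0.3,"slide": [0,0,-20],"roll": 0},
  {"claw": 0,"slide": [0,0,-2],"roll": 0},
  {"claw": -0.3,"slide": [0,0,0],"roll": 0},
  {"claw": -1,"slide": [0,0,0],"roll": 0},
  {"claw": -1,"slide": [0,0,0],"roll": 0},
  {"claw": -1,"slide": [0,0,0],"roll": 0},
])

```text
time_s: 3.4
ee_pos: [0.4989, 0.1775, 0.2687]
orientation: [0.001, 0.002, 1.0, 0.0]
force: [0.4, 0.1, 0.0]
finger_gap: 0.003
gripper_force: 0.0
```

>>> step_arm([
  {"claw": -1,"slide": [0,0,0],"roll": 0},
  {"claw": -1,"slide": [0,0,0],"roll": 0},
  {"claw": -1,"slide": [0,0,0],"roll": 0},
])

```text
time_s: 3.7
ee_pos: [0.4986, 0.1773, 0.2679]
orientation: [0.0, 0.002, 1.0, -0.0]
force: [-0.0, -0.6, 0.2]
finger_gap: -0.001
gripper_force: 0.0
```

```bash
python3 - <<'E'
from h import *
f=grab_frame("wrist")[:,:,::-1]; s=grab_frame("scene")[:,:,::-1]
cv2.imwrite("pics/b2.png",np.hstack([cv2.resize(f,(400,300)),cv2.resize(s[170:400,300:540],(313,300))]))
E
```

```text
(no output)
```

View pics/b2.png

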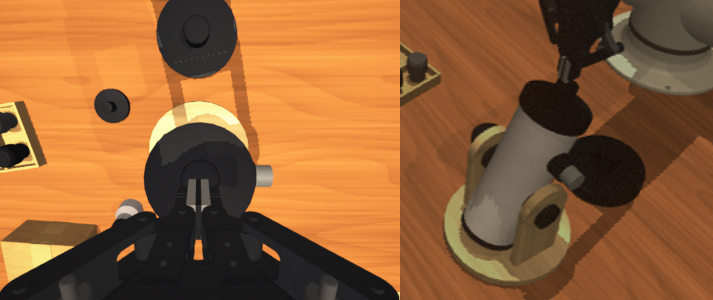

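```bash
python3 - <<'E'
from h import *
Rt,t=tool(); f=grab_frame("wrist"); g=f[:,:,::-1].copy(); print(t)
b=np.array([.5605,.1768]);s,c=np.sin(.38),np.cos(.38)
a=np.linspace(0,2*np.pi,40)
def circ(h,r,col):
    P=np.c_[b[0]-h*s+r*np.cos(a)*c,b[1]+r*np.sin(a),.13+h*c+r*np.cos(a)*s]
    for u in wproj(P,Rt,t): cv2.circle(g,tuple(int(round(k)) for k in u),1,col,-1)
circ(.144,.05,(0,255,0));circ(.176,.015,(0,0,255))
u=wproj(t,Rt,t)[0]; print(u,wproj(t+[0,0,.019],Rt,t)); cv2.circle(g,tuple(int(round(k)) for k in u),3,(255,0,255),-1)
cv2.imwrite("pics/w3.png",np.hstack([cv2.resize(g[200:400,200:440],(480,400),interpolation=2),
 cv2.resize(grab_frame("scene")[200:300,380:460,::-1],(320,400),interpolation=2)]))
E
```

```text
[0.49861744 0.17729434 0.26785959]
[316.09028612 274.99631284] [[315.96796081 290.22758936]]
```

View pics/w3.png

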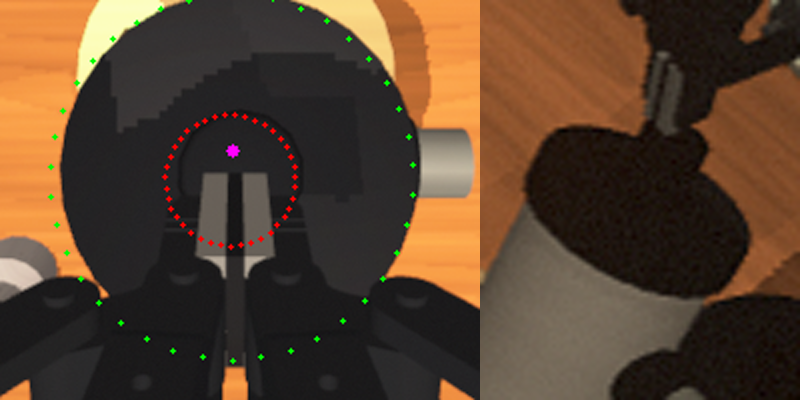

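The fingers closed empty, above or in front of the knob at crop (240,170). I'm lifting straight up and opening, to look again without anything in the way.

>>> step_arm([
  {"claw": -1,"slide": [0,0,30],"roll": 0},
  {"claw": -1,"slide": [0,0,40],"roll": 0},
  {"claw": 1,"slide": [0,0,30],"roll": 0},
  {"claw": 1,"slide": [0,0,0],"roll": 0},
  {"claw": 1,"slide": [0,0,0],"roll": 0},
  {"claw": 1,"slide": [0,0,0],"roll": 0},
  {"claw": 1,"slide": [0,0,0],"roll": 0},
])

```text
time_s: 4.6
ee_pos: [0.4984, 0.1773, 0.3668]
orientation: [-0.001, 0.002, 1.0, -0.0]
force: [0.1, -0.2, -0.1]
finger_gap: 0.844
gripper_force: 0.0
```

```bash
python3 - <<'E'
from h import *
Rt,t=tool(); f=grab_frame("wrist"); print(t,camera_params("wrist"))
old=cv2.imread("pics/top0.png"); new=grab_frame("top")[:,:,::-1]
cv2.imwrite("pics/w4raw.png",f[:,:,::-1]); cv2.imwrite("pics/top4.png",new)
g=np.clip(f[:,:,::-1].astype(float)*3,0,255).astype(np.uint8)
b=np.array([.5605,.1768]);s,c=np.sin(.38),np.cos(.38)
a=np.linspace(0,2*np.pi,24)
def circ(h,r,col):
    P=np.c_[b[0]-h*s+r*np.cos(a)*c,b[1]+r*np.sin(a),.13+h*c+r*np.cos(a)*s]
    for u in wproj(P,Rt,t): g[int(round(u[1])),int(round(u[0]))]=col
circ(.144,.05,(0,255,0));circ(.176,.015,(0,0,255)); circ(.144,.015,(255,0,0))
A=cv2.resize(g[160:310,240:400],(400,375),interpolation=0)
B=cv2.resize(np.clip(new[230:330,160:265].astype(float)*2,0,255).astype(np.uint8),(394,375),interpolation=0)
cv2.imwrite("pics/w4.png",np.hstack([A,B]))
E
```

```text
[0.49838395 0.17726853 0.36680957] {'fx': 356.03446593065433, 'fy': 356.03446593065433, 'cx': 317.0716370485578, 'cy': 238.86434372796188, 'mount': array([[-1.71350922e-04, -9.57045003e-01, -2.89939360e-01,
         7.35671392e-02],
       [ 9.99999936e-01, -7.32559736e-05, -3.49182146e-04,
         5.91852973e-04],
       [ 3.12943238e-04, -2.89939402e-01,  9.57044955e-01,
        -1.76310431e-01],
       [ 0.00000000e+00,  0.00000000e+00,  0.00000000e+00,
         1.00000000e+00]])}
```

View pics/w4.png

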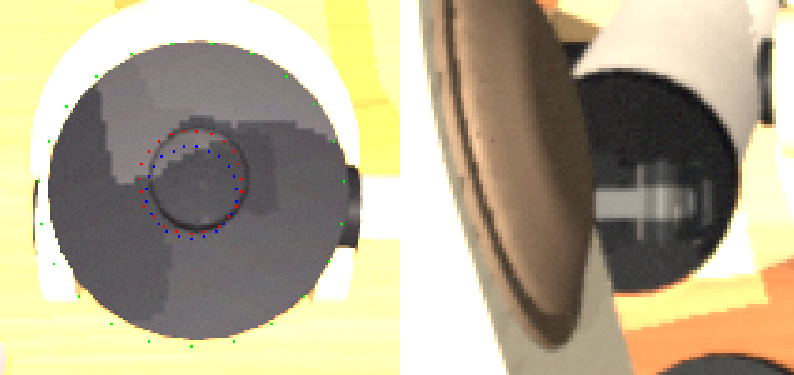

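```bash
python3 - <<'E'
from h import *
from scipy.optimize import least_squares
t=np.array([.49838395,.17726853,.36680957]);Rt=R.from_matrix([[-1,.004,0],[.004,1,0],[0,0,-1]])
a=np.linspace(0,2*np.pi,60,endpoint=False);b=np.array([.5605,.1768])
def C(h,r,th=.38):
    s,c=np.sin(th),np.cos(th)
    return np.c_[b[0]-h*s+r*np.cos(a)*c,b[1]+r*np.sin(a),.13+h*c+r*np.cos(a)*s]
for th in(.38,.5):
    for h,r in((.144,.05),(.126,.05),(.176,.015)):
        print(th,h,cv2.fitEllipse(wproj(C(h,r,th),Rt,t).astype(np.float32)))
for n in("w1","w4raw"):
    f=cv2.imread(f"pics/{n}.png"); m=(f.max(2)<75).astype(np.uint8); m[300:]=0; m[:160]=0
    k,l,st,ce=cv2.connectedComponentsWithStats(cv2.morphologyEx(m,cv2.MORPH_OPEN,np.ones((9,9))))
    i=l[230,320] or l[250,320]; print(n,st[i],ce[i])
    cs,_=cv2.findContours((l==i).astype(np.uint8),0,1); print(cv2.fitEllipse(max(cs,key=len)))
print(wproj(t,Rt,t),wproj(t+[0,0,.019],Rt,t))
E
```

```text
0.38 0.144 ((315.9610900878906, 236.987548828125), (121.73890686035156, 122.25930786132812), 87.0406723022461)
0.38 0.126 ((316.0625915527344, 238.8247833251953), (114.72853088378906, 115.16632843017578), 86.94503784179688)
0.38 0.176 ((315.72467041015625, 232.0866241455078), (40.96243667602539, 41.18244552612305), 87.22412872314453)
0.5 0.144 ((315.8970947265625, 217.4444580078125), (117.1509780883789, 121.27484893798828), 88.91770935058594)
0.5 0.126 ((316.00933837890625, 222.76004028320312), (110.87065887451172, 114.40455627441406), 88.89991760253906)
0.5 0.176 ((315.6364440917969, 203.96170043945312), (39.02524948120117, 40.70329284667969), 88.95381164550781)
w1 [  260   177   117   116 10478] [318.20614621 234.65709105]
((318.1635437011719, 234.53256225585938), (115.41995239257812, 117.04410552978516), 132.7423553466797)
w4raw [  259   177   125   118 11411] [319.62912979 235.75041627]
((319.7898864746094, 235.76727294921875), (117.07622528076172, 122.7970199584961), 96.5809326171875)
[[316.09002896 274.99469696]] [[315.97386463 290.22787759]]
```

```bash
python3 - <<'E'
from h import *
o,r=ray("scene",(426,232.5))
k=(.4986+.011-o[0])/r[0];print(o+k*r)
k=(.1773-o[1])/r[1];print(o+k*r)
for z in(.268,.28,.29,.30,.31): print(z,proj("scene",[.5,.1773,z]))
# wrist now: open fingers; predicted tips
f=grab_frame("wrist");Rt,t=tool();print(robot.get_state()["finger_gap"])
for dz in(0,.013,.03,.05): print(dz,wproj(np.array([t+[-.011,.0425,dz],t+[.011,.0425,dz]]),Rt,t))
E
```

```text
[0.5096     0.1841015  0.30660559]
[0.50147221 0.1773     0.29713146]
0.268 [[423.77767331 244.42659683]]
0.28 [[424.94729236 239.46057648]]
0.29 [[425.94085658 235.24205755]]
0.3 [[426.95207392 230.94858618]]
0.31 [[427.98141909 226.57814691]]
0.9997121056035592
0 [[396.98657896 255.2619135 ]
 [394.51573764 293.53697753]]
0.013 [[402.67485193 264.10737314]
 [399.83366364 304.70662856]]
0.03 [[411.46458631 277.77571168]
 [408.00226128 321.86376563]]
0.05 [[424.44141651 297.95512788]
 [419.95483006 346.96866975]]
```

The wrist and scene views both put the shut fingertips about 30 mm above the reported TCP, so they closed above the knob. Next I go deeper with the gripper open, then close while watching the force.

>>> step_arm([
  {"claw": 1,"slide": [-1,1.5,-45],"roll": 0},
  {"claw": 1,"slide": [0,0,-45],"roll": 0},
  {"claw": 1,"slide": [0,0,-22],"roll": 0},
  {"claw": 1,"slide": [0,0,-9],"roll": 0},
  {"claw": 1,"slide": [0,0,0],"roll": 0},
])

```text
time_s: 5.25
ee_pos: [0.4974, 0.1788, 0.2465]
orientation: [-0.001, 0.002, 1.0, -0.0]
force: [-0.0, 0.5, 0.0]
finger_gap: 0.998
gripper_force: 0.0
```

>>> step_arm([
  {"claw": 0,"slide": [0,0,0],"roll": 0},
  {"claw": -0.2,"slide": [0,0,0],"roll": 0},
  {"claw": -0.4,"slide": [0,0,0],"roll": 0},
  {"claw": -0.4,"slide": [0,0,0],"roll": 0},
  {"claw": -0.4,"slide": [0,0,0],"roll": 0},
])

```text
time_s: 5.75
ee_pos: [0.4978, 0.1789, 0.2478]
orientation: [0.001, 0.002, 1.0, 0.0]
force: [-1.0, -0.0, 7.4]
finger_gap: 0.323
gripper_force: 58.6
```

Gripped: gap 0.32, about 27 mm, with 59 N on the pads. Now I lift along the tube axis (-0.37, 0, 0.93).

>>> step_arm([
  {"claw": -1,"slide": [0,0,0],"roll": 0},
  {"claw": -1,"slide": [-1.1,0,2.8],"roll": 0},
  {"claw": -1,"slide": [-1.9,0,4.6],"roll": 0},
  {"claw": -1,"slide": [-2.2,0,5.6],"roll": 0},
  {"claw": -1,"slide": [-2.6,0,6.5],"roll": 0},
  {"claw": -1,"slide": [-3.7,0,9.3],"roll": 0},
  {"claw": -1,"slide": [-5.6,0,13.9],"roll": 0},
  {"claw": -1,"slide": [-7.4,0,18.6],"roll": 0},
])

```text
time_s: 6.55
ee_pos: [0.4725, 0.1788, 0.3091]
orientation: [-0.0, 0.002, 1.0, -0.0]
force: [0.1, 1.0, -0.4]
finger_gap: 0.319
gripper_force: 59.1
```

>>> step_arm([
  {"claw": -1,"slide": [-7.4,0,18.6],"roll": 0},
  {"claw": -1,"slide": [0,0,25],"roll": 0},
  {"claw": -1,"slide": [0,0,25],"roll": 0},
  {"claw": -1,"slide": [0,0,0],"roll": 0},
])

```text
time_s: 6.95
ee_pos: [0.4658, 0.1789, 0.3809]
orientation: [0.003, 0.002, 1.0, 0.001]
force: [0.6, 0.1, 0.2]
finger_gap: 0.318
gripper_force: 59.1
```

```bash
python3 - <<'E'
from h import *
f=grab_frame("scene")[:,:,::-1]; w=grab_frame("wrist")[:,:,::-1]; cv2.imwrite("pics/w5raw.png",w)
print(robot.get_state()["finger_gap"],robot.get_state()["gripper_force"])
g=np.hstack([cv2.resize(f[120:400,300:520],(314,400)),cv2.resize(np.clip(w[120:480,100:540].astype(float)*1.8,0,255).astype(np.uint8),(480,400))])
cv2.imwrite("pics/s5.png",g)
E
```

```text
0.3197869649107272 59.13662016391754
```

View pics/s5.png

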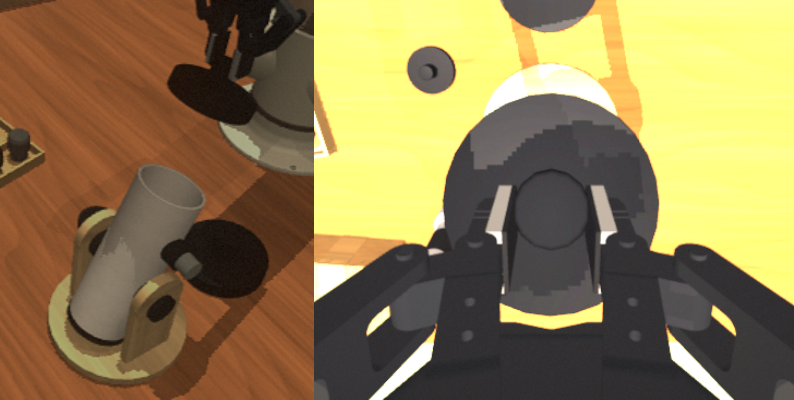

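The cap is held, tilted, at about (212,90) in the left panel; the tube is bare and unmoved. I'm carrying it over the bay and turning the gripper so that the fingers stay away from the eyepieces.

>>> step_arm([
  {"claw": -1,"slide": [3,-20,0],"roll": -0.05},
  {"claw": -1,"slide": [7,-40,0],"roll": -0.12},
  {"claw": -1,"slide": [7,-40,0],"roll": -0.13},
  {"claw": -1,"slide": [7,-40,0],"roll": -0.13},
  {"claw": -1,"slide": [7,-40,0],"roll": -0.13},
  {"claw": -1,"slide": [7,-40,0],"roll": -0.13},
  {"claw": -1,"slide": [7,-40,0],"roll": -0.13},
  {"claw": -1,"slide": [7,-40,0],"roll": -0.13},
])

```text
time_s: 7.85
ee_pos: [0.5173, -0.1227, 0.3761]
orientation: [-0.001, 0.461, 0.887, -0.0]
force: [1.2, 0.1, -0.7]
finger_gap: 0.318
gripper_force: 59.2
```

>>> step_arm([
  {"claw": -1,"slide": [7,-40,0],"roll": -0.13},
  {"claw": -1,"slide": [7,-40,0],"roll": -0.13},
  {"claw": -1,"slide": [7,-40,0],"roll": -0.13},
  {"claw": -1,"slide": [4,-40,-20],"roll": -0.1},
  {"claw": -1,"slide": [0,0,-30],"roll": 0},
  {"claw": -1,"slide": [0,0,0],"roll": 0},
])

```text
time_s: 8.45
ee_pos: [0.5415, -0.2814, 0.3218]
orientation: [-0.004, 0.661, 0.75, -0.0]
force: [-1.2, 0.5, -0.4]
finger_gap: 0.318
gripper_force: 59.3
```

>>> step_arm([
  {"claw": -1,"slide": [1,0,-40],"roll": 0},
  {"claw": -1,"slide": [0,0,-45],"roll": 0},
  {"claw": -1,"slide": [0,0,-45],"roll": 0},
  {"claw": -1,"slide": [0,0,-45],"roll": 0},
  {"claw": -1,"slide": [0,0,-40],"roll": 0},
  {"claw": -1,"slide": [0,0,-30],"roll": 0},
  {"claw": -1,"slide": [0,0,-20],"roll": 0},
  {"claw": -1,"slide": [0,0,0],"roll": 0},
])

```text
time_s: 9.25
ee_pos: [0.543, -0.2798, 0.0603]
orientation: [-0.002, 0.66, 0.751, -0.0]
force: [-1.0, 0.3, 0.2]
finger_gap: 0.321
gripper_force: 59.3
```

```bash
python3 - <<'E'
from h import *
f=grab_frame("scene")[:,:,::-1]; w=grab_frame("wrist")[:,:,::-1]; cv2.imwrite("pics/w6raw.png",w)
g=np.hstack([cv2.resize(np.clip(f[150:270,220:350].astype(float)*1.5,0,255).astype(np.uint8),(400,369)),cv2.resize(np.clip(w.astype(float)*1.5,0,255).astype(np.uint8)[:,80:560],(369,369))])
cv2.imwrite("pics/s6.png",g)
E
```

```text
(no output)
```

View pics/s6.png

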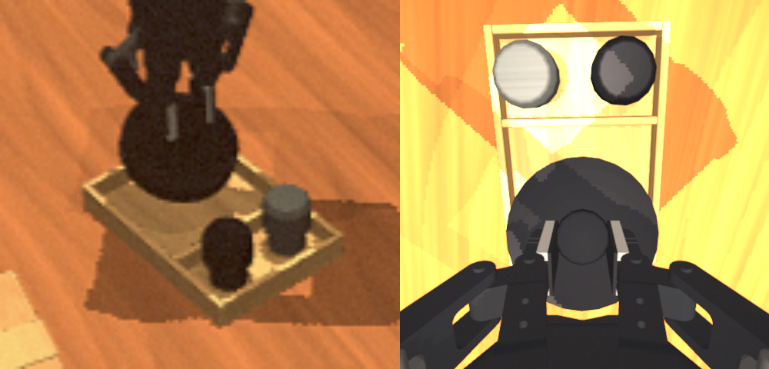

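The cap hangs centred over the bay: cap at column 582, bay walls at about 512 and 652, and the divider where I predicted it. I'm lowering it until the low edge touches.

>>> step_arm([
  {"claw": -1,"slide": [0,-1,-12],"roll": 0},
  {"claw": -1,"slide": [0,-1,-10],"roll": 0},
  {"claw": -1,"slide": [0,0,-6],"roll": 0},
  {"claw": -1,"slide": [0,0,-3],"roll": 0},
  {"claw": -1,"slide": [0,0,-3],"roll": 0},
  {"claw": -1,"slide": [0,0,0],"roll": 0},
])

```text
time_s: 9.95
ee_pos: [0.5436, -0.2831, 0.0275]
orientation: [-0.0, 0.661, 0.751, -0.0]
force: [0.1, -1.2, -0.6]
finger_gap: 0.321
gripper_force: 59.3
```

>>> step_arm([
  {"claw": -1,"slide": [0,0,-2],"roll": 0},
  {"claw": -1,"slide": [0,0,-2],"roll": 0},
  {"claw": -1,"slide": [0,0,-2],"roll": 0},
  {"claw": -1,"slide": [0,0,0],"roll": 0},
])

```text
time_s: 10.35
ee_pos: [0.5445, -0.2849, 0.0236]
orientation: [0.002, 0.661, 0.751, -0.001]
force: [-2.1, -6.8, 15.2]
finger_gap: 0.323
gripper_force: 60.9
```

>>> step_arm([
  {"claw": -1,"slide": [0,0,-2],"roll": 0},
  {"claw": -1,"slide": [0,0,-2],"roll": 0},
  {"claw": -1,"slide": [0,0,0],"roll": 0},
])

```text
time_s: 10.65
ee_pos: [0.5456, -0.2863, 0.0213]
orientation: [0.004, 0.661, 0.75, -0.001]
force: [-2.0, -11.8, 28.4]
finger_gap: 0.321
gripper_force: 63.4
```

>>> step_arm([
  {"claw": -1,"slide": [0,0,-2],"roll": 0},
  {"claw": -1,"slide": [0,0,-2],"roll": 0},
  {"claw": -1,"slide": [0,0,0],"roll": 0},
])

```text
time_s: 10.95
ee_pos: [0.545, -0.2852, 0.0162]
orientation: [0.003, 0.661, 0.75, -0.0]
force: [-1.1, -8.1, 20.6]
finger_gap: 0.322
gripper_force: 69.7
```

The force dropped as the tool sank, so the cap is turning in the pads. I'll keep going.

>>> step_arm([
  {"claw": -1,"slide": [0,0,-2],"roll": 0},
  {"claw": -1,"slide": [0,0,-2],"roll": 0},
  {"claw": -1,"slide": [0,0,0],"roll": 0},
])

```text
time_s: 11.25
ee_pos: [0.546, -0.2856, 0.014]
orientation: [0.004, 0.661, 0.75, -0.0]
force: [-2.6, -5.7, 36.3]
finger_gap: 0.318
gripper_force: 73.8
```

>>> step_arm([
  {"claw": -1,"slide": [0,0,-2],"roll": 0},
  {"claw": -1,"slide": [0,0,-2],"roll": 0},
  {"claw": -1,"slide": [0,0,0],"roll": 0},
])

```text
time_s: 11.55
ee_pos: [0.5468, -0.2858, 0.0125]
orientation: [0.005, 0.661, 0.75, 0.0]
force: [-11.4, 2.7, 67.3]
finger_gap: 0.318
gripper_force: 80.2
```

>>> step_arm([
  {"claw": -1,"slide": [0,0,3],"roll": 0},
  {"claw": -1,"slide": [0,0,3],"roll": 0},
  {"claw": -1,"slide": [0,0,0],"roll": 0},
])

```text
time_s: 11.85
ee_pos: [0.545, -0.2843, 0.0137]
orientation: [0.002, 0.661, 0.75, 0.0]
force: [3.1, -5.3, 11.1]
finger_gap: 0.319
gripper_force: 73.7
```

```bash
python3 - <<'E'
from h import *
f=grab_frame("scene")[:,:,::-1]; w=grab_frame("wrist")[:,:,::-1]; cv2.imwrite("pics/w7raw.png",w);cv2.imwrite("pics/s7raw.png",f)
g=np.hstack([cv2.resize(np.clip(f[150:270,220:350].astype(float)*1.8,0,255).astype(np.uint8),(400,369),interpolation=0),cv2.resize(np.clip(w.astype(float)*1.6,0,255).astype(np.uint8)[:,80:560],(369,369))])
cv2.imwrite("pics/s7.png",g)
E
```

```text
(no output)
```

View pics/s7.png

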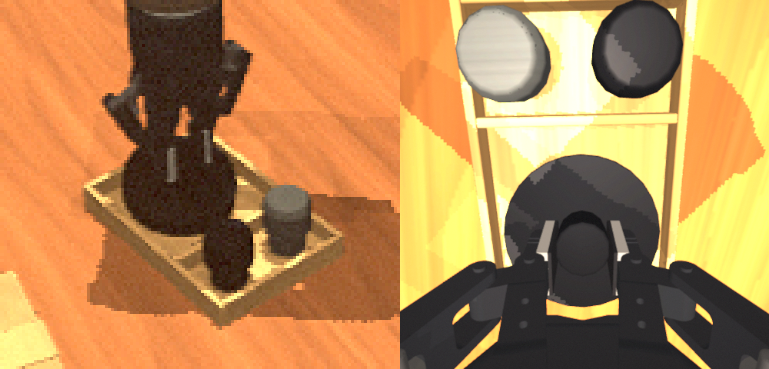

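The wrist view shows the cap largely flattened: knob top at crop (582,248), lid centre at (582,230). I'll work out the remaining tilt from the ellipses.

```bash
python3 - <<'E'
from h import *
from scipy.optimize import least_squares
p=camera_params("wrist");m=np.array(p["mount"]);a=np.linspace(0,2*np.pi,90)
def pr(P): 
    v=(P-m[:3,3])@m[:3,:3]; return np.c_[p["fx"]*v[:,0]/v[:,2]+p["cx"],p["fy"]*v[:,1]/v[:,2]+p["cy"]]
def mod(q):  # q: lid centre tool x,z ; tilt (axis leaning to tool +x)
    n=np.array([np.sin(q[2]),0,-np.cos(q[2])]); e=np.array([np.cos(q[2]),0,np.sin(q[2])]);y=np.array([0,1,0])
    c=np.array([q[0],0,q[1]])
    L=pr(c+.05*(np.cos(a)[:,None]*e+np.sin(a)[:,None]*y)); K=pr(c+.032*n+.015*(np.cos(a)[:,None]*e+np.sin(a)[:,None]*y))
    return np.array([L[:,1].min(),L[:,1].max(),np.ptp(L[:,0]),K[:,1].min(),K[:,1].max(),np.ptp(K[:,0])])
k=480/369
for nm,ob in(("s6 held",[157,306,151,210,266,54]),("s7",[155,306,153,221,276,54])):
    ob=np.array(ob)*k
    for s in(0,.3):
        r=least_squares(lambda q:mod(q)-ob,[0,-.01,s],x_scale=[.01,.01,.1]);print(nm,r.x.round(4),r.fun.round(1))
E
```

```text
s6 held [-0.0084 -0.0108  0.3374] [-1.4  1.1 -1.3  0.8 -0.5  0.7]
s6 held [-0.0084 -0.0108  0.3374] [-1.4  1.1 -1.3  0.8 -0.5  0.7]
s7 [-0.0081 -0.0143  0.2043] [ 1.  -0.5 -0.1  0.2 -0.6  2.3]
s7 [-0.0081 -0.0143  0.2043] [ 1.  -0.5 -0.1  0.2 -0.6  2.3]
```

About 0.2 rad of tilt is left. With the edge on the floor, I'll ease the grip in tiny steps so that the cap settles between the pads.

>>> step_arm([
  {"claw": -0.38,"slide": [0,0,0],"roll": 0},
  {"claw": -0.37,"slide": [0,0,0],"roll": 0},
  {"claw": -0.365,"slide": [0,0,0],"roll": 0},
  {"claw": -0.36,"slide": [0,0,0],"roll": 0},
])

```text
time_s: 12.35
ee_pos: [0.5451, -0.2845, 0.0135]
orientation: [0.002, 0.661, 0.75, 0.0]
force: [2.8, -5.2, 11.2]
finger_gap: 0.325
gripper_force: 64.3
```

>>> step_arm([
  {"claw": -0.355,"slide": [0,0,0],"roll": 0},
  {"claw": -0.35,"slide": [0,0,0],"roll": 0},
  {"claw": -0.345,"slide": [0,0,0],"roll": 0},
])

```text
time_s: 12.65
ee_pos: [0.545, -0.2845, 0.0134]
orientation: [0.002, 0.661, 0.75, 0.0]
force: [2.7, -5.3, 11.2]
finger_gap: 0.325
gripper_force: 46.9
```

>>> step_arm([
  {"claw": -0.34,"slide": [0,0,0],"roll": 0},
  {"claw": -0.335,"slide": [0,0,0],"roll": 0},
  {"claw": -0.33,"slide": [0,0,0],"roll": 0},
])

```text
time_s: 12.95
ee_pos: [0.5449, -0.2844, 0.0132]
orientation: [0.002, 0.661, 0.75, 0.0]
force: [1.7, -4.7, 8.4]
finger_gap: 0.337
gripper_force: 30.3
```

The grip force follows the command, now 30 N. I'll ease it further and press gently so the cap turns flat.

>>> step_arm([
  {"claw": -0.325,"slide": [0,0,0],"roll": 0},
  {"claw": -0.325,"slide": [0,0,-2],"roll": 0},
  {"claw": -0.325,"slide": [0,0,-1],"roll": 0},
  {"claw": -0.325,"slide": [0,0,0],"roll": 0},
])

```text
time_s: 13.35
ee_pos: [0.5446, -0.2843, 0.01]
orientation: [0.002, 0.661, 0.75, -0.0]
force: [1.1, -4.1, 8.8]
finger_gap: 0.338
gripper_force: 25.5
```

>>> step_arm([
  {"claw": -0.322,"slide": [0,0,-1],"roll": 0},
  {"claw": -0.322,"slide": [0,0,-1],"roll": 0},
  {"claw": -0.322,"slide": [0,0,0],"roll": 0},
])

```text
time_s: 13.65
ee_pos: [0.5444, -0.284, 0.0077]
orientation: [0.001, 0.661, 0.75, -0.0]
force: [0.3, -3.2, 6.9]
finger_gap: 0.344
gripper_force: 22.5
```

>>> step_arm([
  {"claw": -0.32,"slide": [0,0,-2],"roll": 0},
  {"claw": -0.32,"slide": [0,0,-1],"roll": 0},
  {"claw": -0.32,"slide": [0,0,0],"roll": 0},
])

```text
time_s: 13.95
ee_pos: [0.5442, -0.2837, 0.0044]
orientation: [0.001, 0.661, 0.751, -0.0]
force: [0.7, -1.9, 3.8]
finger_gap: 0.338
gripper_force: 20.5
```

>>> step_arm([
  {"claw": -0.318,"slide": [0,0,-1],"roll": 0},
  {"claw": -0.318,"slide": [0,0,-1],"roll": 0},
  {"claw": -0.318,"slide": [0,0,0],"roll": 0},
])

```text
time_s: 14.25
ee_pos: [0.5441, -0.2836, 0.0027]
orientation: [0.001, 0.661, 0.751, -0.0]
force: [-0.7, -1.6, 12.0]
finger_gap: 0.346
gripper_force: 19.1
```

>>> step_arm([
  {"claw": -0.31,"slide": [0,0,0],"roll": 0},
  {"claw": -0.3,"slide": [0,0,0],"roll": 0},
  {"claw": -0.29,"slide": [0,0,0],"roll": 0},
  {"claw": -0.28,"slide": [0,0,0],"roll": 0},
  {"claw": -0.27,"slide": [0,0,0],"roll": 0},
  {"claw": -0.26,"slide": [0,0,0],"roll": 0},
])

```text
time_s: 14.85
ee_pos: [0.5436, -0.2831, 0.0016]
orientation: [-0.0, 0.661, 0.751, -0.0]
force: [0.4, 1.1, -0.7]
finger_gap: 0.368
gripper_force: 0.0
```

>>> step_arm([
  {"claw": -0.24,"slide": [0,0,0],"roll": 0},
  {"claw": -0.2,"slide": [0,0,0],"roll": 0},
  {"claw": -0.1,"slide": [0,0,0],"roll": 0},
  {"claw": 0.0,"slide": [0,0,0],"roll": 0},
  {"claw": 0.1,"slide": [0,0,0],"roll": 0},
  {"claw": 0.1,"slide": [0,0,0],"roll": 0},
])

```text
time_s: 15.45
ee_pos: [0.5437, -0.2832, 0.0018]
orientation: [-0.0, 0.661, 0.751, -0.0]
force: [-0.7, -0.1, -0.2]
finger_gap: 0.549
gripper_force: 0.0
```

Released with no residual force. I'm retreating straight up and checking the cap from above numerically.

>>> step_arm([
  {"claw": 0.1,"slide": [0,0,10],"roll": 0},
  {"claw": 0.1,"slide": [0,0,20],"roll": 0},
  {"claw": 0.1,"slide": [0,0,40],"roll": 0},
  {"claw": 0,"slide": [0,0,45],"roll": 0},
  {"claw": -0.5,"slide": [0,0,45],"roll": 0},
  {"claw": -1,"slide": [0,0,45],"roll": 0},
  {"claw": -1,"slide": [0,0,45],"roll": 0},
  {"claw": -1,"slide": [0,0,20],"roll": 0},
])

```text
time_s: 16.25
ee_pos: [0.5441, -0.2834, 0.2774]
orientation: [0.003, 0.661, 0.751, 0.0]
force: [-0.1, -0.1, -0.3]
finger_gap: -0.0
gripper_force: 0.0
```

```bash
python3 - <<'E'
from h import *
from scipy.optimize import least_squares
Rt,t=tool();w=grab_frame("wrist")[:,:,::-1].copy();cv2.imwrite("pics/w8.png",w);s=grab_frame("scene")[:,:,::-1].copy();cv2.imwrite("pics/s8.png",s);print(t)
bay=np.array([.543,-.2834])
u=wproj([*bay,.024],Rt,t)[0];print("pred lid",u,"knobtop",wproj([*bay,.056],Rt,t)[0],"width",np.ptp(wproj([[bay[0]-.05,bay[1],.024],[bay[0]+.05,bay[1],.024]],Rt,t)[:,0]))
m=(w.max(2)<70).astype(np.uint8);k,l,st,ce=cv2.connectedComponentsWithStats(cv2.morphologyEx(m,2,np.ones((5,5))))
i=l[int(u[1]),int(u[0])+25];print(st[i],ce[i]);cs,_=cv2.findContours((l==i).astype(np.uint8),0,1);e=cv2.fitEllipse(max(cs,key=len));print(e)
a=np.linspace(0,2*np.pi,90);print("model flat",cv2.fitEllipse(wproj(np.c_[bay[0]+.05*np.cos(a),bay[1]+.05*np.sin(a),a*0+.024],Rt,t).astype(np.float32)))
for c in("wrist",):
  for d in landmark_of(c,"cap")[:3]: print(c,d["pixel"],d["conf"],"pred origin",wproj([*bay,.006],Rt,t))
# scene lid: ellipse of dark
m=(s.max(2)<45).astype(np.uint8);v=proj("scene",[*bay,.024])[0];print("scene pred",v,proj("scene",[*bay,.056]))
P=proj("scene",np.c_[bay[0]+.05*np.cos(a),bay[1]+.05*np.sin(a),a*0+.024]);print(P.min(0),P.max(0))
print([ (x["rect"],x["conf"]) for x in spot_in("scene","cap")])
E
```

```text
[ 0.54405759 -0.28336559  0.27741133]
pred lid [315.05428894 193.93822312] knobtop [315.0125653  198.85976088] width 81.67718015431063
[ 276  155   80   80 5056] [315.92761076 194.421875  ]
((315.92236328125, 194.42254638671875), (79.08598327636719, 79.58409118652344), 1.8513524532318115)
model flat ((315.03399658203125, 192.54664611816406), (81.82282257080078, 82.37062072753906), 94.28218841552734)
scene pred [280.48581477 211.29717569] [[279.90367096 201.96066822]]
[261.51605589 199.30460945] [299.37254822 223.99354517]
[([257.6, 200.1, 297.1, 230.7], 0.73), ([428.5, 275.4, 487.7, 331.4], 0.71)]
```

The lid's outline matches a flat cap within 2 px of the predicted centre. Now the tube: I travel to its -x side with shut fingers, restoring the roll on the way.

>>> step_arm([
  {"claw": -1,"slide": [-14,38,8],"roll": 0.13},
  {"claw": -1,"slide": [-16,42,0],"roll": 0.13},
  {"claw": -1,"slide": [-16,42,0],"roll": 0.13},
  {"claw": -1,"slide": [-16,42,0],"roll": 0.13},
  {"claw": -1,"slide": [-16,42,0],"roll": 0.13},
  {"claw": -1,"slide": [-16,42,0],"roll": 0.13},
  {"claw": -1,"slide": [-16,42,0],"roll": 0.13},
  {"claw": -1,"slide": [-16,42,0],"roll": 0.13},
])

```text
time_s: 17.25
ee_pos: [0.4162, 0.0502, 0.2787]
orientation: [-0.001, 0.198, 0.98, -0.0]
force: [0.0, 0.7, -0.2]
finger_gap: 0.006
gripper_force: 0.0
```

>>> step_arm([
  {"claw": -1,"slide": [-4,42,0],"roll": 0.13},
  {"claw": -1,"slide": [0,42,0],"roll": 0.13},
  {"claw": -1,"slide": [0,42,0],"roll": 0.13},
  {"claw": -1,"slide": [0,0,0],"roll": 0},
  {"claw": -1,"slide": [0,0,0],"roll": 0},
])

```text
time_s: 17.75
ee_pos: [0.4131, 0.1753, 0.2787]
orientation: [-0.001, 0.006, 1.0, -0.0]
force: [0.8, -0.6, -0.1]
finger_gap: -0.002
gripper_force: 0.0
```

>>> step_arm([
  {"claw": -1,"slide": [0,1,-40],"roll": 0},
  {"claw": -1,"slide": [0,0,-38],"roll": 0},
  {"claw": -1,"slide": [0,0,0],"roll": 0},
  {"claw": -1,"slide": [20,0,0],"roll": 0},
  {"claw": -1,"slide": [15,0,0],"roll": 0},
  {"claw": -1,"slide": [6,0,0],"roll": 0},
  {"claw": -1,"slide": [4,0,2],"roll": 0},
  {"claw": -1,"slide": [0,0,0],"roll": 0},
])

```text
time_s: 18.55
ee_pos: [0.459, 0.1756, 0.2044]
orientation: [0.0, 0.007, 1.0, -0.0]
force: [0.0, -0.2, -0.4]
finger_gap: -0.003
gripper_force: 0.0
```

>>> step_arm([
  {"claw": -1,"slide": [4,0,2],"roll": 0},
  {"claw": -1,"slide": [4,0,2],"roll": 0},
  {"claw": -1,"slide": [4,0,2],"roll": 0},
])

```text
time_s: 18.85
ee_pos: [0.4705, 0.1759, 0.2104]
orientation: [-0.0, 0.007, 1.0, -0.0]
force: [-5.3, -0.3, 3.6]
finger_gap: -0.001
gripper_force: 2.4
```

In contact: -5 N in x, as expected. I'll keep pushing along the arc.

>>> step_arm([
  {"claw": -1,"slide": [4,0,2],"roll": 0},
  {"claw": -1,"slide": [4,0,2],"roll": 0},
  {"claw": -1,"slide": [4,0,2],"roll": 0},
  {"claw": -1,"slide": [4,0,2],"roll": 0},
  {"claw": -1,"slide": [4,0,2],"roll": 0},
])

```text
time_s: 19.35
ee_pos: [0.491, 0.1758, 0.2199]
orientation: [-0.0, 0.007, 1.0, -0.0]
force: [-3.2, -0.9, 0.7]
finger_gap: 0.002
gripper_force: 1.3
```

>>> step_arm([
  {"claw": -1,"slide": [3,0,1],"roll": 0},
  {"claw": -1,"slide": [3,0,1],"roll": 0},
  {"claw": -1,"slide": [3,0,1],"roll": 0},
  {"claw": -1,"slide": [0,0,0],"roll": 0},
])

```text
time_s: 19.75
ee_pos: [0.5002, 0.1758, 0.2227]
orientation: [0.0, 0.007, 1.0, -0.0]
force: [0.6, 0.0, -1.2]
finger_gap: -0.003
gripper_force: 0.0
```

>>> step_arm([
  {"claw": -1,"slide": [3,0,0],"roll": 0},
  {"claw": -1,"slide": [2,0,0],"roll": 0},
  {"claw": -1,"slide": [2,0,0],"roll": 0},
])

```text
time_s: 20.05
ee_pos: [0.5038, 0.1759, 0.2227]
orientation: [-0.003, 0.007, 1.0, -0.0]
force: [-46.2, -1.9, 17.3]
finger_gap: 0.002
gripper_force: 22.8
```

```bash
python3 - <<'E'
from h import *
s=grab_frame("scene"); print([(x["rect"],x["conf"]) for x in spot_in("scene","tube_mouth")])
s,c=0,1
for th in(0,.06,.15,.38):
    b=np.array([.5605,.1768]);a=np.linspace(0,2*np.pi,90)
    P=np.vstack([np.c_[b[0]-h*np.sin(th)+.045*np.cos(a)*np.cos(th),b[1]+.045*np.sin(a),.13+h*np.cos(th)+.045*np.cos(a)*np.sin(th)] for h in(.14,-.1)])
    p=proj("scene",P);print(th,p.min(0),p.max(0),proj("scene",[b[0]-.14*np.sin(th),b[1],.13+.14*np.cos(th)]))
print(robot.get_state()["force"])
E
```

```text
[([361.5, 238.5, 427.8, 356.4], 0.64)]
0 [359.49233917 238.04444884] [423.45941463 357.38796387] [[396.42845566 256.65868428]]
0.06 [357.2029156  236.97612193] [427.0076168  358.36643865] [[400.30223772 254.87954636]]
0.15 [353.87071008 235.69865187] [432.02198894 359.6475271 ] [[405.94137879 252.64150475]]
0.38 [346.07425858 234.02913394] [443.02567456 362.03030938] [[419.0741072  249.32939024]]
[-33.20379896  -2.39183639  12.57582762]
```

The force rose sharply against the stop, and the tube's outline matches upright. I'm backing off clear.

>>> step_arm([
  {"claw": -1,"slide": [-6,0,0],"roll": 0},
  {"claw": -1,"slide": [-15,0,0],"roll": 0},
  {"claw": -1,"slide": [-40,0,0],"roll": 0},
  {"claw": -1,"slide": [-40,0,0],"roll": 0},
  {"claw": -1,"slide": [0,0,30],"roll": 0},
  {"claw": -1,"slide": [0,0,0],"roll": 0},
  {"claw": -1,"slide": [0,0,0],"roll": 0},
])

```text
time_s: 20.85
ee_pos: [0.4062, 0.176, 0.2533]
orientation: [0.001, 0.007, 1.0, 0.0]
force: [-0.3, 0.9, -0.2]
finger_gap: 0.001
gripper_force: 0.0
```

```bash
python3 - <<'E'
from h import *
grab_frame("scene"); r=spot_in("scene","tube_mouth"); print([(x["rect"],x["conf"]) for x in r],[x["rect"] for x in spot_in("scene","cap")])
s=robot.get_state();print(s["force"],s["time_s"],s["ee_pos"])
if r and r[0]["rect"][2]<430: print(robot.hand_in())
E
```

```text
[([364.1, 238.4, 429.4, 360.2], 0.77)] [[426.0, 273.4, 489.8, 329.5], [258.3, 200.0, 298.3, 230.3], [354.9, 265.9, 370.6, 276.7]]
[ 0.46367349 -0.0104416  -0.39695549] 21.0 [0.40589065 0.17577965 0.25211206]
the job is handed in; nothing more can be done
None
```

The job is handed in at 21 s of the 58 s allowed; no verdict came back. By camera, the cap lies flat, knob up, within about 3 mm of the bay centre, and the tube stands upright at its stop with the arm clear of it.

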